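# Tube frame onto the shaker's twin pins

### The job

Lift the tube frame by its handle, hang it over both pins of the shaker together and lower it gently until it lies flat, fully home on the carriage, then swing the catch closed to its stop over the frame's end and let go. The carriage has stopped somewhere in its stroke, so feel for the pins with light pressure (never more than 40 N on the shaker), and leave the other things on the bench where they are.

Things in the scene. Friction and masses are not known exactly. Their poses are not given: they have to be found in the camera images.
- shaker: Reciprocating laboratory shaker, white housing 230 x 310 x 62 mm, fixed to the bench. Origin under the housing's centre; x across the housing (grey control panel on the -x side), y along its long side, z up. On top a flat grey carriage, 150 (x) x 290 (y) mm, upper face 82 mm above the bench, carries two pins and a swing catch and has stopped somewhere in its stroke.
- stroke_mid (a point): Fixed point of the shaker, 82 mm above its origin, axes as the shaker's: where the centre of the carriage's upper face is at mid-stroke. The carriage is braked; its true centre is off by an unmeasured amount, anywhere from -22 to +22 mm along the shaker's x; exact in y and z.
- pin_mid (a point): Fixed point of the shaker at y = +75 mm, 102 mm above its origin: tip of one steel pin if the carriage were at mid-stroke; its twin is at y = -75. Pins: 10 mm across, 20 mm above the carriage, tips chamfered to 8 mm in the last 2.5 mm. Both share a sprung bar: they sink together from 3.3 N, 1 N more per mm, hard stop at 6 mm (9.3 N), and spring up when holes come over them.
- tube_frame: Aluminium tube frame: flat plate 110 (x) x 220 (y) x 8 mm with two through holes, 13 mm across, on its long centre line at y = -75 and +75 mm; origin at the centre of the underside, z up. Four capped tubes (25 mm across, tops 52 mm above the underside) are fixed to it at x = +-36, y = +-50 mm. 0.35 to 0.6 kg. Lies flat on the bench at first. Fits either way round.
- frame_handle (a point): Centre of the frame's carrying handle, 60 mm above the middle of the frame's underside; axes as the frame's. The handle is a black bar along the frame's y, 88 mm long, 14 mm wide (x), 16 mm high, on posts at its ends (clear between y = -36 and +36 mm), with 44 mm free below the bar.
- catch (a joint): Swing catch, rad. 0 = closed, at its stop, arm along the shaker's -y over the frame's end; 1.57 = open, arm along the shaker's -x. Arm 41 mm long, 10.5 to 15.5 mm above the carriage; an upright post 10 mm across stands on it 36 mm from the pivot, top 45.5 mm above the carriage. Light friction, about 1.4 N at the post; stays where left.
- catch_mid (a point): Fixed point of the shaker at y = +130 mm, 82 mm above its origin: the catch's vertical pivot at the carriage's upper face if the carriage were at mid-stroke. The pivot shares the carriage's unmeasured offset along x; once the frame is seated the pivot is on the frame's long centre line, 130 mm from its middle towards the shaker's +y.
- wash_bottle: Bystander: closed white plastic wash bottle with a red cap, 68 mm across, 170 mm tall; origin at the centre of its underside.
- beaker: Bystander: glass beaker, 72 mm across, 85 mm tall; origin at the centre of its underside.
- tape_roll: Bystander: roll of yellow tape lying flat, 90 mm across, 20 mm tall; origin at the centre of its underside.
- screwdriver: Bystander: screwdriver lying on the bench; origin at the centre of its underside.
- amber_jar: Bystander: amber jar, 64 mm across, 90 mm tall; origin at the centre of its underside.
- amber_bottle: Bystander: amber bottle, 72 mm across, 150 mm tall; origin at the centre of its underside.
- flask: Bystander: conical glass flask, 84 mm across, 113 mm tall; origin at the centre of its underside.
- stopper: Bystander: small rubber stopper, 28 mm across, 30 mm tall; origin at the centre of its underside.
There are look-alikes about, which are no part of the job. What is shaped like the tube_frame but green is not meant.

How it is judged:
By the outcome, as a careful person would: the job done as asked, in the order asked, and still so for the second after the job is handed in, with the robot touching nothing.
It also fails if it takes over 72 s, if anything falls off the work surface, if the arm or the gripper's body presses on something with over 40 N, if the wrist force passes 120 N, or if a joint passes its speed limit or range.

### The arm

A 7-joint arm with a two-finger parallel gripper is mounted at the origin on the work surface. World frame = base frame: x ahead of the robot, y to its left, z up, the work surface at z = 0. Lengths are in mm, angles in rad, forces in N, time in s.
With the tool pointing down it reaches from about 425 to 825 mm from the base axis. Payload 3.6 kg.
Tool frame: the origin (TCP) lies at the very end of the fingers, on their centre line; the grasp point (between the pads) lies 19 mm behind it; z points along the fingers, y is the line along which they close (so a half turn about z gives the same grasp; the last joint's range is limited). The gripper opens to 85 mm and grips with 20 to 120 N. Pads are 22 mm wide; open, the fingers measure 114 mm over their backs; the gripper's body (76 mm by 85 mm) begins 54 mm behind the grasp point. The pads swing forward as they close: fully open they stand 13 mm farther back than shut.
Start: joints at [1.077, 0.615, -0.013, 1.423, 0.008, 1.103, -0.04], TCP at [293.106, -580.131, 231.297] pointing down, gripper open.
Joint ranges: [-3.12, 3.12], [-0.3, 2.06], [-1.34, 1.32], [0.26, 2.42], [-1.36, 4.5], [0.01, 1.98], [-2.84, 2.84]. Speed limits (rad/s): [2.79, 2.79, 3.14, 3.14, 3.14, 3.14, 3.14].

### API

Orientations are given as [roll, pitch, yaw] about the fixed x, y, z axes, in that order (R = Rz(yaw) Ry(pitch) Rx(roll)).
In Python, from plant import arm gives the robot as it stands. The module is installed in compiled form; this text tells all that it offers.
- The arm moves only by the tool apply_moves, never from a script. Its argument "series" is a list of rows, each a list of 5 numbers: the shift along the tool's x, y, z in m, then the turn about the tool's z in rad, then the closure in counts, from 0 (fully open) to 255 (shut). A call has 1 to 8 rows; each row is the pose to reach, as a shift and turn from the pose commanded when the call began, along the tool's axes at that moment; what a row does not reach only later rows make up. A row lasts 1/12 s, in which the tool goes at most 41.7 mm and 7.16 degrees, less where a joint would pass 70% of its speed; a pose out of reach is approached as far as the arm can. A call with a gripper value outside its range is refused whole. The fingers move at their own pace and stop on an object; the grip force is fixed at half the most. Time passes only in rows, so rows that repeat a pose let the fingers close. It gives the time, the measured TCP pose, the force, the opening and the grip force at its end, in the units of the state.
- arm.sense(): the state, without advancing time (a new reading comes with each control period).
- arm.read_camera(name): name is "side" or "top"; returns a dict with "img" (400x640x3 uint8, blue, green, red), "range_z" (400x640 float32, mm along the optical axis (not along the pixel's ray), 0 where there is no reading), "K" (3x3 intrinsics, pixels), "k1" (the pictures are not rectified: a ray, as slopes to the right and down, at radius r is drawn at 1 + k1 r^2 times it, then the intrinsics apply), "camera_from_world" (4x4, takes a point from world to camera coordinates). Camera axes: x right, y up, looking along -z (the intrinsics and any distortion apply to the point x, -y, -z); pixel columns grow to the right and rows downward; lengths in mm; the calibration is good to about 2 mm. A picture is of the moment at which its call begins.
- arm.job_done(): hands the job in; it is judged then, once.
The state is a dict: "t": time; "qpos": joint angles; "qd": joint speeds; "joint_efforts": joint torques, N m; "ee_pos": TCP position; "eef_rot": TCP orientation; "force": force on the tool from outside, world axes, zero at the start; "wrist_torque": the same for the moment, N m; "grip_width": finger opening in mm; "grasp_force": force on a finger pad.
Only numpy, scipy, OpenCV 4.12 (cv2) and the standard library are available. Lean on these libraries where they do the work, as an engineer would, in place of code of your own. Each camera call takes 0.05 s, during which the arm holds its last target. There are 200 camera calls.

## Working session

There is one attempt and no reset: what is moved stays moved. The work goes in short steps, Python scripts to look and compute and a tool call to move; the robot and the scene stay as the last step left them, time stands still between calls to the robot, and variables do not carry over. Pictures are saved under pics/ and viewed, at most 10 in all, crops included, and the job is handed in when it is done.

Besides the shell and the picture viewer there is one more tool, called after "Call:" as name(argument=value, ...) on one line, values as JSON. apply_moves: Moves the arm, as the interface text tells. Its arguments: {"type":"object","properties":{"series":{"type":"array","items":{"type":"array","items":{"type":"number"}}}},"required":["series"]}

```bash
mkdir -p pics; cat > h.py <<'E'
import numpy as np, cv2
from plant import arm
def cam(n):
    c=arm.read_camera(n); c['R']=c['camera_from_world'][:3,:3]; c['t']=c['camera_from_world'][:3,3]; return c
def slopes(c,uv):
    K=c['K']; d=(np.atleast_2d(uv)-[K[0,2],K[1,2]])/[K[0,0],K[1,1]]
    s=d.copy()
    for _ in range(20): s=d/(1+c['k1']*(s**2).sum(1,keepdims=True))
    return s
def ray(c,uv,z):
    s=slopes(c,uv); d=np.c_[s[:,0],-s[:,1],-np.ones(len(s))]@c['R']; o=-c['R'].T@c['t']
    return o+d*((z-o[2])/d[:,2])[:,None]
def depth(c,uv):
    uv=np.atleast_2d(uv).astype(int); r=c['range_z'][uv[:,1],uv[:,0]]
    s=slopes(c,uv); p=np.c_[s[:,0],-s[:,1],-np.ones(len(s))]*r[:,None]
    return (p-c['t'])@c['R']
def cloud(c):
    v,u=np.mgrid[:400,:640]; return depth(c,np.c_[u.ravel(),v.ravel()]).reshape(400,640,3)
def proj(c,P):
    p=np.atleast_2d(P)@c['R'].T+c['t']; s=np.c_[p[:,0],-p[:,1]]/-p[:,2:]; s=s*(1+c['k1']*(s**2).sum(1,keepdims=True))
    return s*[c['K'][0,0],c['K'][1,1]]+[c['K'][0,2],c['K'][1,2]]
E
python3 - <<'E'
from h import *
for n in('top','side'):
    c=cam(n); cv2.imwrite(f'pics/{n}0.png',c['img']); print(n,(-c['R'].T@c['t']).round(),c['K'][0,0],c['k1'],(-c['R'][2]).round(2),(c['range_z']>0).mean())
s=arm.sense();print(s)
E
```

```text
top [ 293.  -26. 1539.] 455.20755235096414 -0.08593399527907254 [ 0.17  0.   -0.98] 0.99598046875
side [219. 719. 926.] 398.4181699816055 -0.032064219527617746 [ 0.29 -0.64 -0.71] 0.9961875
{'t': 0.1, 'qpos': array([ 1.07650691,  0.61583631, -0.01263696,  1.42476141,  0.00811712,
        1.10343096, -0.04039291]), 'qd': array([ 0.00014547, -0.00084677, -0.0005608 , -0.00235695,  0.00116186,
        0.00139031,  0.00171937]), 'joint_efforts': array([ 8.60460095e-04, -4.70383859e+01,  2.59880656e-01, -1.71571720e+01,
        1.00239023e-02,  5.85308517e-03, -3.46938691e-07]), 'ee_pos': array([ 292.79129897, -579.53017716,  230.23745637]), 'eef_rot': array([-3.13920727e+00,  3.47240089e-05,  4.67886634e-01]), 'force': array([-0.27818104, -0.29605283, -0.25144364]), 'wrist_torque': array([-0.03605344, -0.01831757, -0.07252879]), 'grasp_force': 0.0, 'grip_width': 85.53569771910993}
```

View pics/top0.png

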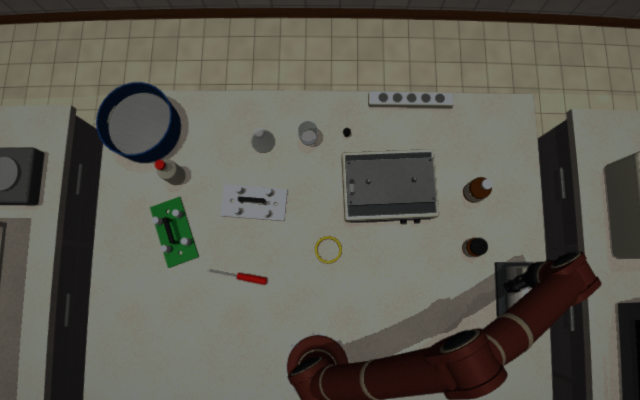

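View pics/side0.png

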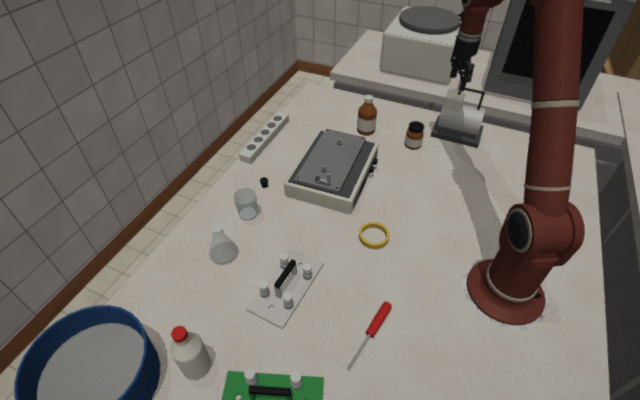

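The top view shows the aluminium frame at (254,202) and the green look-alike at (175,232), which is not meant. The shaker is at (390,186), with its pins at about (368,181) and (414,180) and the catch at about (351,186). The side view shows the same: frame (286,287), green one (272,388), shaker (333,168). The only thing that could be taken for the frame is the green one, so I choose (254,202). Next come a close crop and measurements.

```bash
python3 - <<'E'
from h import *
c=cam('top'); s=cam('side')
P=cloud(c); hsv=cv2.cvtColor(c['img'],cv2.COLOR_BGR2HSV)
# handle: dark pixels near frame
def blob(m,roi):
    x0,y0,x1,y1=roi; k=np.zeros(m.shape,np.uint8); k[y0:y1,x0:x1]=m[y0:y1,x0:x1]
    n,l,st,ce=cv2.connectedComponentsWithStats(k); i=1+st[1:,4].argmax(); return np.argwhere(l==i)[:,::-1],ce[i]
hb,ce=blob((hsv[...,2]<60).astype(np.uint8),(218,180,290,225))
W=ray(c,hb,68); m=W.mean(0); u,sv,vt=np.linalg.svd(W[:,:2]-m[:2]); print('handle top',ce,m.round(1),'dir',np.degrees(np.arctan2(vt[0,1],vt[0,0])).round(2), len(hb), cv2.minAreaRect(W[:,:2].astype(np.float32)))
Q=P[185:225,215:292].reshape(-1,3)
pl=Q[(Q[:,2]>4.5)&(Q[:,2]<20)]
print('frame plate',cv2.minAreaRect(pl[:,:2].astype(np.float32)),np.median(pl[:,2]))
# shaker
Q=P[140:232,330:450].reshape(-1,3)
for lo,hi in((45,120),(72,95)):
    q=Q[(Q[:,2]>lo)&(Q[:,2]<hi)]; print('shaker',lo,cv2.minAreaRect(q[:,:2].astype(np.float32)),np.median(q[:,2]),len(q))
a=cv2.resize(c['img'][135:235,330:450],None,fx=6,fy=6,interpolation=cv2.INTER_CUBIC)[:, :]
b=cv2.resize(s['img'][110:220,270:390],None,fx=5,fy=5,interpolation=cv2.INTER_CUBIC)
cv2.imwrite('pics/shk.png',cv2.convertScaleAbs(a,alpha=1.5))
f=cv2.resize(s['img'][240:335,235:335],None,fx=4,fy=4,interpolation=cv2.INTER_CUBIC)
f2=cv2.resize(c['img'][172:232,210:300],None,fx=4,fy=4,interpolation=cv2.INTER_CUBIC)
o=np.zeros((600,800,3),np.uint8);o[:380,:400]=f;o[:240,400:760]=f2;cv2.imwrite('pics/frm.png',o)
cv2.imwrite('pics/shks.png',cv2.convertScaleAbs(b,alpha=1.5))
E
```

```text
handle top [251.55714286 199.68571429] [534.9 219.4  68. ] dir -94.28 140 ((533.7987670898438, 218.19027709960938), (93.84796905517578, 19.02086639404297), 85.74285125732422)
frame plate ((528.9658203125, 226.33493041992188), (135.4364471435547, 263.7090759277344), 0.4707030653953552) 8.944569927834097
shaker 45 ((587.3823852539062, -236.90821838378906), (246.55572509765625, 312.46881103515625), 2.914189338684082) 79.99035706816257 6437
shaker 72 ((589.8629150390625, -237.48452758789062), (204.96417236328125, 296.68316650390625), 4.4558820724487305) 82.6259781626114 4017
```

View pics/frm.png

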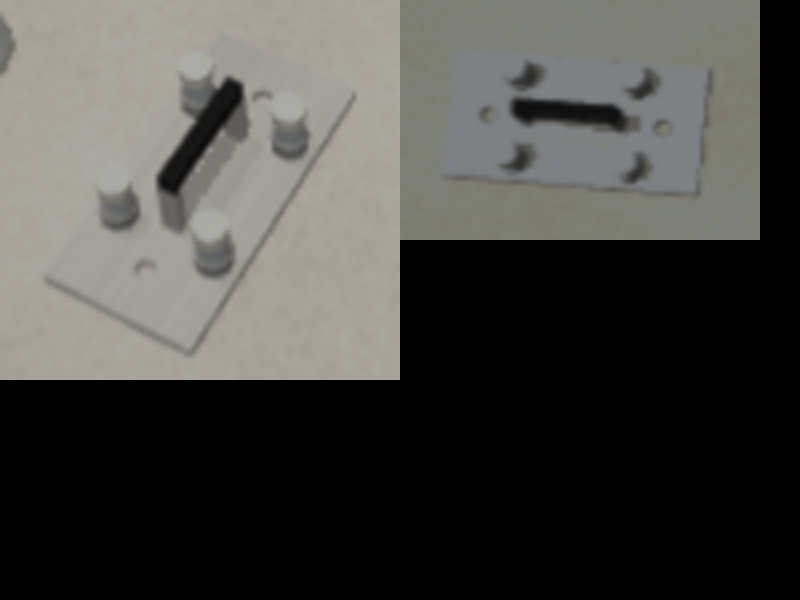

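View pics/shk.png

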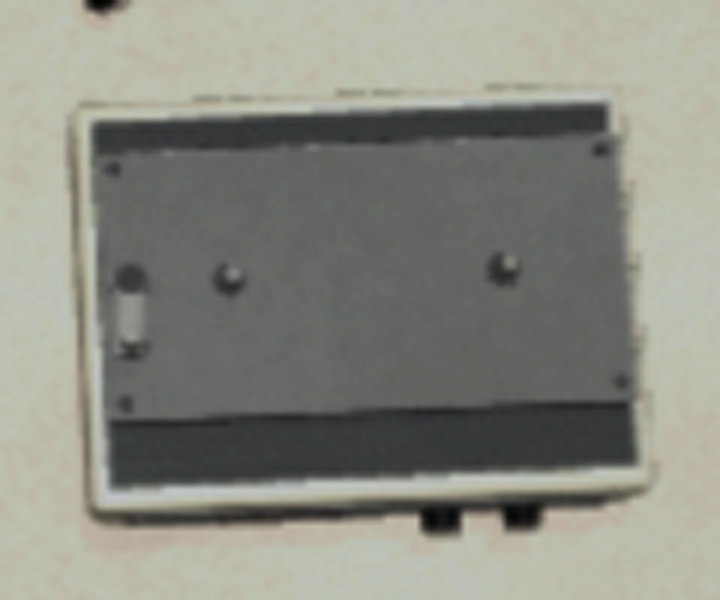

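View pics/shks.png

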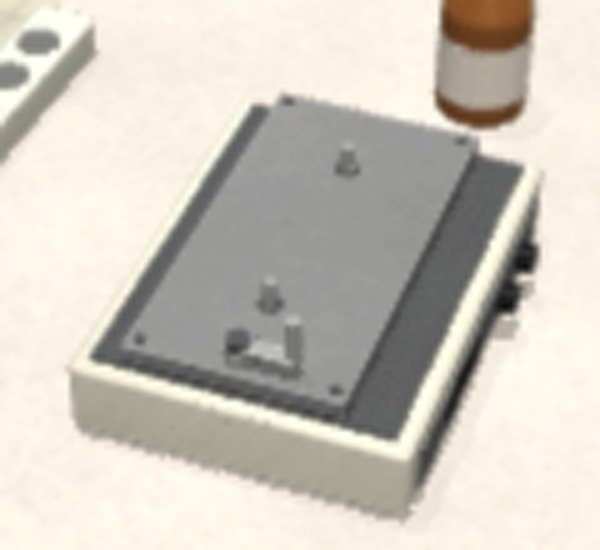

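The frame crop shows the bare aluminium frame with a black handle, four tubes and two holes (top-crop pixels (488,114) and (662,128)). The shaker crops show the carriage shifted towards +x, the pins at (232,279) and (505,268), and the catch open along -x with its post near (132,350).

```bash
python3 - <<'E'
from h import *
c=cam('top'); s=cam('side')
T=lambda a,k,o:(np.array(a,float)+.5)/k-.5+o
t=lambda a:T(a,6,[330,135]); d=lambda a:T(a,5,[270,110])
def show(n,W):
    W=W[:,:2]; m=W.mean(0); print(n,W.round(1).tolist(),'mean',m.round(1))
    return W
A=show('car top',ray(c,t([(95,152),(612,132),(630,402),(112,420)]),82))
B=show('car side',ray(s,d([(122,350),(283,95),(477,140),(347,410)]),82))
for W in(A,B):
    v=W[0]-W[1]+W[3]-W[2]; print('yaw of +y minus 90',np.degrees(np.arctan2(-v[0],v[1])).round(2))
show('screws',ray(c,t([(112,169),(601,150),(621,381),(125,404)]),82))
show('pins top',ray(c,t([(234,281),(508,267)]),95))
W=show('pintip side',ray(s,d([(268,280),(348,145)]),102))
show('pinbase side',ray(s,d([(270,308),(347,172)]),82))
show('housing top',ray(c,t([(73,107),(618,92),(648,482),(95,508)]),62))
show('housing side',ray(s,d([(72,370),(255,104),(540,175),(408,440)]),62))
show('post top', ray(c,t([(132,352)]),115)); show('post side',ray(s,d([(294,322)]),127)); show('pivot top',ray(c,t([(130,278)]),95));show('pivot side',ray(s,d([(237,342)]),95))
a=show('holes top',ray(c,T([(88,114),(262,128)],4,[210,172]),8))
b=show('holes side',ray(s,T([(145,266),(262,97)],4,[235,240]),8))
for W in(a,b):
    v=W[0]-W[1]; print(np.degrees(np.arctan2(-v[0],v[1])).round(2),np.hypot(*v))
W=show('corners top',ray(c,T([(57,50),(310,69),(300,193),(45,178)],4,[210,172]),8))
v=W[0]-W[1]+W[3]-W[2]; print(np.degrees(np.arctan2(-v[0],v[1])).round(2))
W=show('corners side',ray(s,T([(45,278),(222,38),(354,96),(191,352)],4,[235,240]),8))
v=W[0]-W[1]+W[3]-W[2]; print(np.degrees(np.arctan2(-v[0],v[1])).round(2))
show('handle side top',ray(s,T([(161,182),(233,82),(242,89),(171,190)],4,[235,240]),68))
E
```

```text
car top [[668.2, -87.8], [682.7, -373.9], [531.6, -378.7], [519.4, -97.1]] mean [ 600.5 -234.4]
car side [[663.9, -82.6], [679.4, -371.7], [533.9, -377.8], [515.6, -90.2]] mean [ 598.2 -230.6]
yaw of +y minus 90 2.7
yaw of +y minus 90 3.35
screws [[658.7, -97.1], [672.4, -367.4], [543.1, -374.1], [528.2, -104.1]] mean [ 600.6 -235.7]
pins top [[593.9, -162.4], [603.0, -311.3]] mean [ 598.5 -236.9]
pintip side [[598.3, -159.4], [604.9, -310.6]] mean [ 601.6 -235. ]
pinbase side [[595.4, -156.3], [603.4, -306.9]] mean [ 599.4 -231.6]
housing top [[699.2, -76.3], [711.3, -382.9], [490.6, -392.1], [473.9, -88.9]] mean [ 593.8 -235. ]
housing side [[695.0, -72.1], [704.6, -378.9], [487.4, -383.4], [478.9, -100.3]] mean [ 591.5 -233.7]
post top [[550.8, -106.1]] mean [ 550.8 -106.1]
post side [[557.1, -103.9]] mean [ 557.1 -103.9]
pivot top [[595.0, -106.2]] mean [ 595.  -106.2]
pivot side [[595.5, -105.6]] mean [ 595.5 -105.6]
holes top [[542.7, 297.9], [531.9, 148.3]] mean [537.3 223.1]
holes side [[543.4, 297.5], [532.4, 149.2]] mean [537.9 223.4]
-4.1 149.94425860252002
-4.23 148.64270749005584
corners top [[598.2, 327.3], [583.4, 108.6], [476.6, 114.5], [487.2, 332.3]] mean [536.4 220.7]
-3.33
corners side [[597.3, 331.1], [581.1, 114.9], [474.3, 122.3], [489.2, 337.5]] mean [535.5 226.5]
-4.12
handle side top [[541.3, 269.8], [534.5, 183.6], [526.6, 186.2], [532.9, 272.4]] mean [533.8 228. ]
```

Call:
apply_moves(series=[[0.024, -0.025, -0.01, -0.11, 0], [0.051, -0.053, -0.015, -0.23, 0], [0.079, -0.082, -0.015, -0.35, 0], [0.107, -0.111, -0.015, -0.47, 0], [0.134, -0.14, -0.015, -0.59, 0], [0.162, -0.169, -0.015, -0.71, 0], [0.19, -0.198, -0.015, -0.83, 0], [0.217, -0.227, -0.015, -0.95, 0]])

```text
t: 0.97
ee_pos: [384.8, -277.8, 246.6]
eef_rot: [3.141, 0.0, 1.424]
force: [0.7, -0.2, 0.2]
grip_width: 85.5
grasp_force: 0.0
```

```bash
cat > to.py <<'E'
import sys
from h import *
s=arm.sense(); x,y,z=s['ee_pos']; r=s['eef_rot']
print('t',round(s['t'],2),'ee',s['ee_pos'].round(1),'rot',np.round(r,4),'F',s['force'].round(1),'M',s['wrist_torque'].round(2),'w',round(s['grip_width'],1),'gf',round(s['grasp_force'],1))
if len(sys.argv)>4:
    X,Y,Z,deg=map(float,sys.argv[1:5]); cr,sr=np.cos(r[2]),np.sin(r[2]); dx,dy=X-x,Y-y
    print('shift mm',np.round([cr*dx+sr*dy,sr*dx-cr*dy,z-Z],1),'turn',round(-(np.radians(deg)-r[2]),4))
E
python3 to.py 537.3 223.2 150 85.9
```

```text
t 0.97 ee [ 384.8 -277.8  246.6] rot [3.1408e+00 4.0000e-04 1.4237e+00] F [ 0.7 -0.2  0.2] M [ 0.   -0.06 -0.04] w 85.5 gf 0.0
shift mm [517.9  77.5  96.6] turn -0.0755
```

Call:
apply_moves(series=[[0.039, 0.006, 0, -0.01, 0], [0.079, 0.012, 0, -0.02, 0], [0.119, 0.018, 0, -0.03, 0], [0.159, 0.024, 0, -0.04, 0], [0.199, 0.03, 0, -0.05, 0], [0.239, 0.036, 0, -0.06, 0], [0.279, 0.042, 0, -0.07, 0], [0.318, 0.048, 0, -0.0755, 0]])

```text
t: 1.63
ee_pos: [480.6, 29.3, 246.7]
eef_rot: [3.141, 0.0, 1.494]
force: [0.4, -1.0, 0.1]
grip_width: 85.5
grasp_force: 0.0
```

```bash
python3 to.py 537.3 223.2 150 85.9
```

```text
t 1.63 ee [480.6  29.3 246.7] rot [3.1408 0.     1.4937] F [ 0.4 -1.   0.1] M [-0.07 -0.    0.02] w 85.5 gf 0.0
shift mm [197.7  41.6  96.7] turn -0.0056
```

Call:
apply_moves(series=[[0.036, 0.008, 0.015, 0, 0], [0.074, 0.016, 0.03, 0, 0], [0.112, 0.024, 0.045, 0, 0], [0.15, 0.032, 0.06, -0.005, 0], [0.184, 0.039, 0.075, -0.005, 0], [0.198, 0.042, 0.09, -0.005, 0], [0.198, 0.042, 0.097, -0.005, 0], [0.198, 0.042, 0.097, -0.005, 0]])

```text
t: 2.3
ee_pos: [536.1, 221.3, 147.2]
eef_rot: [-3.138, 0.002, 1.5]
force: [-0.1, 0.1, -1.0]
grip_width: 85.5
grasp_force: 0.0
```

```bash
python3 to.py 537.3 223.2 41 85.9; python3 - <<'E'
from h import *
c=cam('side'); a=cv2.resize(c['img'][150:350,180:400],None,fx=2.7,fy=2.7,interpolation=cv2.INTER_CUBIC); cv2.imwrite('pics/pre.png',a)
E
```

```text
t 2.3 ee [536.1 221.3 147.2] rot [-3.1376e+00  2.4000e-03  1.5001e+00] F [-0.1  0.1 -1. ] M [-0.08  0.04 -0.01] w 85.5 gf 0.0
shift mm [  2.    1.  106.2] turn 0.0008
```

View pics/pre.png

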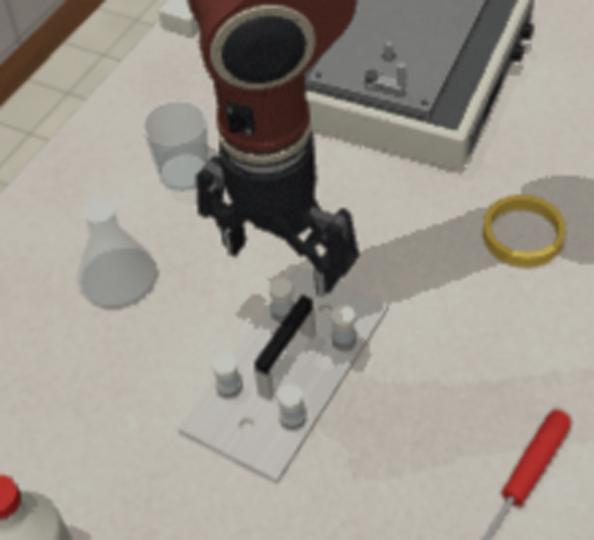

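The open gripper stands over the handle (bar at about (283,335)), with the fingers to either side of it. I go down and close.

Call:
apply_moves(series=[[0.002, 0.001, 0.03, 0, 0], [0.002, 0.001, 0.06, 0, 0], [0.002, 0.001, 0.085, 0, 0], [0.002, 0.001, 0.1, 0, 0], [0.002, 0.001, 0.106, 0, 0], [0.002, 0.001, 0.106, 0, 60], [0.002, 0.001, 0.106, 0, 120], [0.002, 0.001, 0.106, 0, 180]])

```text
t: 3.02
ee_pos: [540.0, 223.4, 45.2]
eef_rot: [3.139, -0.001, 1.497]
force: [0.4, -0.3, 1.0]
grip_width: 51.6
grasp_force: 0.0
```

Call:
apply_moves(series=[[0, 0, 0, 0, 200], [0, 0, 0, 0, 220], [0, 0, 0, 0, 240], [0, 0, 0, 0, 255], [0, 0, 0, 0, 255], [0, 0, 0, 0, 255]])

```text
t: 3.52
ee_pos: [539.1, 223.7, 44.4]
eef_rot: [3.14, -0.0, 1.498]
force: [-1.6, -0.6, 5.5]
grip_width: 13.0
grasp_force: 60.9
```

```bash
python3 to.py
```

```text
t 3.52 ee [539.1 223.7  44.4] rot [ 3.1403e+00 -5.0000e-04  1.4984e+00] F [-1.6 -0.6  5.5] M [-0.15  0.24  0.02] w 13.0 gf 60.9
```

Call:
apply_moves(series=[[0, 0, -0.006, 0, 255], [0, 0, -0.02, 0, 255], [0, 0, -0.04, 0, 255], [0, 0, -0.07, 0, 255], [0, 0, -0.105, 0, 255], [0, 0, -0.14, 0, 255], [0, 0, -0.16, 0, 255], [0, 0, -0.16, 0, 255]])

```text
t: 4.18
ee_pos: [540.8, 224.9, 207.8]
eef_rot: [3.134, -0.005, 1.498]
force: [0.8, 1.0, -3.5]
grip_width: 13.2
grasp_force: 59.4
```

```bash
python3 to.py 600 -235 200 93.2; python3 - <<'E'
from h import *
P=cloud(cam('side'))
print([round(float(v),1) for v in np.percentile(P[220:320,220:340].reshape(-1,3)[:,2],[50,90])])
E
```

```text
t 4.18 ee [540.8 224.9 207.8] rot [ 3.1336 -0.0048  1.4983] F [ 0.8  1.  -3.5] M [ 0.08 -0.09  0.  ] w 13.2 gf 59.4
shift mm [-454.4   92.4    7.8] turn -0.1283
[-0.1, 180.7]
```

Call:
apply_moves(series=[[-0.015, 0.003, 0, -0.01, 255], [-0.04, 0.008, 0, -0.02, 255], [-0.072, 0.015, 0, -0.035, 255], [-0.107, 0.022, 0, -0.05, 255], [-0.142, 0.029, 0, -0.065, 255], [-0.177, 0.036, 0, -0.08, 255], [-0.212, 0.043, 0, -0.1, 255], [-0.247, 0.05, 0, -0.128, 255]])

```text
t: 4.9
ee_pos: [568.2, -28.7, 199.8]
eef_rot: [-3.134, -0.0, 1.628]
force: [0.6, 0.6, -4.6]
grip_width: 12.8
grasp_force: 59.4
```

```bash
python3 to.py 600 -235 200 93.2
```

```text
t 4.9 ee [568.2 -28.7 199.8] rot [-3.1344e+00 -3.0000e-04  1.6277e+00] F [ 0.6  0.6 -4.6] M [ 0.08 -0.15  0.02] w 12.8 gf 59.4
shift mm [-2.078e+02  2.000e+01 -2.000e-01] turn 0.001
```

Call:
apply_moves(series=[[-0.035, 0.003, 0, 0, 255], [-0.07, 0.006, 0, 0, 255], [-0.105, 0.009, 0, 0, 255], [-0.14, 0.013, 0, 0, 255], [-0.172, 0.016, 0, 0, 255], [-0.195, 0.019, 0, 0, 255], [-0.205, 0.02, 0, 0, 255], [-0.208, 0.02, 0, 0, 255]])

```text
t: 5.57
ee_pos: [599.8, -236.5, 199.3]
eef_rot: [-3.135, -0.001, 1.622]
force: [-0.2, -0.2, -4.7]
grip_width: 12.7
grasp_force: 59.4
```

Call:
apply_moves(series=[[0, 0, 0, 0, 255], [0, 0, 0, 0, 255], [0, 0, 0, 0, 255]])

```text
t: 5.82
ee_pos: [602.2, -229.8, 202.9]
eef_rot: [-3.141, -0.003, 1.631]
force: [1.0, 0.0, -4.4]
grip_width: 12.7
grasp_force: 59.4
```

```bash
python3 to.py 600 -235 150 93.2; python3 - <<'E'
from h import *
s=cam('side');a=cv2.resize(s['img'][60:220,250:400],None,fx=3.7,fy=3.7,interpolation=cv2.INTER_CUBIC); cv2.imwrite('pics/over.png',cv2.convertScaleAbs(a,alpha=1.5))
E
```

```text
t 5.82 ee [ 602.2 -229.8  202.9] rot [-3.1408e+00 -2.6000e-03  1.6305e+00] F [ 1.   0.  -4.4] M [ 0.03 -0.03  0.04] w 12.7 gf 59.4
shift mm [-5.1 -2.5 52.9] turn 0.0039
```

View pics/over.png

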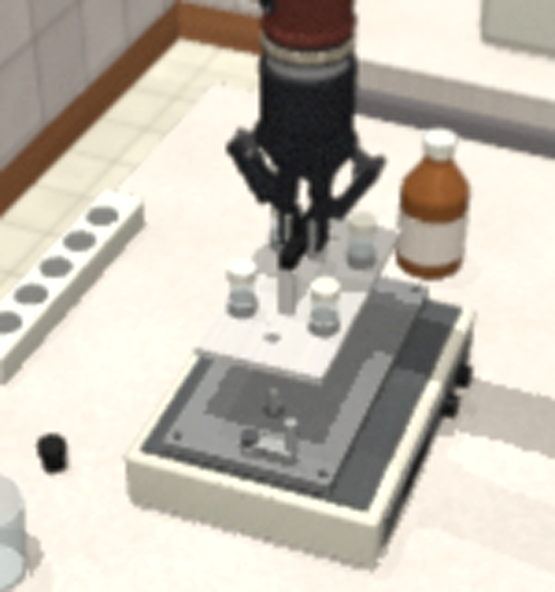

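The frame is level above the carriage: its near hole is at crop (272,337), with the near pin below at (272,400) and the catch post at (291,430). I measure the offset in the hand.

```bash
python3 - <<'E'
from h import *
s=cam('side'); T=lambda a:(np.array(a,float)+.5)/3.7-.5+[250,60]
st=arm.sense(); e=st['ee_pos']; y=st['eef_rot'][2]; ux=np.array([np.sin(y),-np.cos(y)]); uy=np.array([np.cos(y),np.sin(y)])
def sh(n,p,z):
    W=ray(s,T(p),z)[:,:2]; print(n,W.round(1).tolist(),'rel tcp (fx,fy)',[(round(float((w-e[:2])@ux),1),round(float((w-e[:2])@uy),1)) for w in W])
print(e)
z=e[2]-44.4
sh('hole',[(272,337)],z+8); sh('corners',[(197,354),(323,381),(400,235)],z+8)
sh('tubes',[(242,268),(325,289),(362,222)],z+52)
sh('pin',[(272,397)],100)
# plate levelness from depth
P=cloud(s)[100:200,290:370].reshape(-1,3); q=P[(abs(P[:,2]-z-8)<12)]
A=np.c_[q[:,:2]-e[:2],np.ones(len(q))]; print(len(q),np.linalg.lstsq(A,q[:,2],rcond=None)[0],np.median(q[:,2]),z+8)
E
```

```text
[ 602.35896389 -230.77771331  203.44762397]
hole [[596.2, -153.2]] rel tcp (fx,fy) [(-1.6, 77.8)]
corners [[642.8, -108.5], [536.9, -118.8], [550.2, -332.0]] rel tcp (fx,fy) [(47.6, 119.7), (-58.7, 115.7), (-58.0, -98.0)]
tubes [[632.7, -174.8], [560.1, -176.1], [567.0, -275.9]] rel tcp (fx,fy) [(33.6, 54.1), (-39.0, 57.1), (-37.9, -43.0)]
pin [[596.8, -155.6]] rel tcp (fx,fy) [(-1.2, 75.4)]
1122 [ 3.81071735e-03 -6.40375307e-03  1.66996553e+02] 166.485908375769 167.04762397288803
```

```bash
python3 - <<'E'
from h import *
st=arm.sense(); e=st['ee_pos']; y=st['eef_rot'][2]; uy=np.array([np.cos(y),np.sin(y),0]); z=e[2]-44.4+8
for n in('top','side'):
    c=cam(n); g=cv2.cvtColor(c['img'],cv2.COLOR_BGR2GRAY)
    for k in(1,-1):
        w=np.r_[e[:2],z]+uy*(75*k+3); u,v=proj(c,w)[0].round().astype(int); r=g[v-6:v+7,u-6:u+7]
        print(n,k,u,v); print(r)
E
```

```text
top 1 368 175
[[137 138 138 136 138 137 138 138 137 137 135 134 133]
 [137 137 138 137 137 137 138 137 137 137 138 137 134]
 [137 139 137 137 137 138 137 138 138 136 138 137 137]
 [138 138 137 137 138 138 138 137 137 138 137 137 138]
 [136 138 137 137 137 135 131 129 133 136 137 137 138]
 [136 138 138 137 136 116  86  74  97 128 137 137 138]
 [137 137 138 137 132  84  53  46  61 112 134 138 137]
 [138 137 138 138 132  78  48  44  53  99 132 137 138]
 [138 137 137 137 134 103  68  59  75 119 134 137 137]
 [137 137 137 137 137 133 117 108 119 133 137 137 138]
 [138 137 137 137 138 138 137 135 136 136 137 138 137]
 [137 136 137 138 136 138 138 138 137 138 138 138 137]
 [138 137 137 138 138 137 137 137 137 136 137 138 137]]
top -1 416 173
[[25 26 27 29 29 28 29 29 29 29 29 29 28]
 [27 27 28 28 27 28 28 28 29 29 30 28 28]
 [26 28 27 28 29 28 28 30 29 30 29 28 26]
 [26 27 27 27 28 29 29 29 29 30 28 30 29]
 [28 27 27 27 29 28 28 28 28 29 29 28 27]
 [26 26 27 28 28 27 27 28 29 28 29 29 29]
 [24 27 28 29 27 28 28 29 28 29 29 29 29]
 [27 27 27 27 27 29 28 29 28 29 28 27 29]
 [25 27 28 27 29 28
[... 954 characters left out ...]
17  18  34  65  58  42  61 107 135 141]
 [ 43  71  40  18  21  44  93 109 100 113 119 122 135]
 [ 42  73  55  24  21  46  97 120 119 121 120 109 113]
 [ 42  74  58  26  20  45  98 119 122 122 119 108 106]
 [ 43  72  56  27  22  46 100 119 122 123 121 115 107]
 [ 43  70  50  24  19  41  87 103 113 122 122 116 112]
 [ 50  73  49  22  22  56 109 112 112 121 122 117 112]
 [ 50  74  50  25  38  82 119 121 120 123 121 114 107]
 [ 51  73  49  29  54  96 120 122 123 122 118 104 102]
 [ 54  76  59  54  79 104 122 123 122 122 117  96  99]
 [ 69  82  78  90  94 107 121 123 123 120 106  84  94]
 [111  92  96  96  99 112 122 122 122 120 103  75  76]
 [122 115 111 106 106 114 116 116 119 120 106  76  70]]
```

```bash
python3 - <<'E'
from h import *
c=cam('top'); print(arm.sense()['ee_pos'], ray(c,[(368.9,175.85)],167)); s=cam('side'); print(ray(s,[(323,150.5)],167))
t=lambda a:(np.array(a,float)+.5)/6-.5+[330,135]
for z in(90,102): print(ray(c,t([(232,279),(505,268)]),z)[:,:2])
E
```

```text
[ 602.26614953 -232.27188443  203.61270148] [[ 596.38911847 -156.69844917  167.        ]]
[[ 597.03137515 -154.05541548  167.        ]]
[[ 595.99821846 -161.7970162 ]
 [ 603.54501857 -310.63791961]]
[[ 593.4859354  -160.66884663]
 [ 600.97021874 -308.27677014]]
```

Call:
apply_moves(series=[[0, 0, 0.008, 0, 255], [0, 0, 0.02, 0, 255], [0, 0, 0.03, 0, 255], [0, 0, 0.04, 0, 255], [0, 0, 0.047, 0, 255], [0, 0, 0.05, 0, 255], [0, 0, 0.05, 0, 255], [0, 0, 0.05, 0, 255]])

```text
t: 6.78
ee_pos: [602.4, -233.1, 153.3]
eef_rot: [3.141, -0.0, 1.626]
force: [-1.4, 0.1, -4.6]
grip_width: 12.7
grasp_force: 59.4
```

Call:
apply_moves(series=[[0, 0, 0, 0, 255], [0, 0, 0, 0, 255], [0, 0, 0, 0, 255], [0, 0, 0, 0, 255], [0, 0, 0, 0, 255], [0, 0, 0, 0, 255]])

```text
t: 7.28
ee_pos: [602.2, -233.2, 153.5]
eef_rot: [3.141, 0.0, 1.626]
force: [0.1, 0.3, -4.4]
grip_width: 13.1
grasp_force: 59.4
```

```bash
python3 to.py 601.5 -235.5 150 93.2; sed -i 's/.*/&/' to.py; python3 - <<'E'
from h import *
cam('top');print(arm.sense()['ee_pos']);cam('top');print(arm.sense()['ee_pos'],arm.sense()['force'])
E
```

```text
t 7.28 ee [ 602.2 -233.2  153.5] rot [3.1414e+00 1.0000e-04 1.6263e+00] F [ 0.1  0.3 -4.4] M [ 0.05 -0.04 -0.01] w 13.1 gf 59.4
shift mm [-2.3 -0.8  3.5] turn -0.0004
[ 602.15918539 -233.17629363  153.41442524]
[ 602.14730698 -233.16800384  153.36025573] [-0.39325919  0.13566849 -4.59530077]
```

Call:
apply_moves(series=[[-0.001, 0, 0.001, 0, 255], [-0.0023, -0.0008, 0.003, 0, 255], [-0.0023, -0.0008, 0.005, 0, 255], [-0.0023, -0.0008, 0.006, 0, 255], [-0.0023, -0.0008, 0.007, 0, 255], [-0.0023, -0.0008, 0.008, 0, 255], [-0.0023, -0.0008, 0.009, 0, 255], [-0.0023, -0.0008, 0.009, 0, 255]])

```text
t: 8.05
ee_pos: [601.4, -235.4, 144.1]
eef_rot: [-3.141, -0.0, 1.626]
force: [-0.1, -0.4, -4.5]
grip_width: 12.2
grasp_force: 59.4
```

Call:
apply_moves(series=[[0, 0, 0, 0, 255], [0, 0, 0, 0, 255], [0, 0, 0, 0, 255]])

```text
t: 8.3
ee_pos: [601.6, -235.5, 144.5]
eef_rot: [3.141, 0.0, 1.626]
force: [0.4, 0.3, -5.0]
grip_width: 13.2
grasp_force: 59.4
```

```bash
python3 to.py
```

```text
t 8.3 ee [ 601.6 -235.5  144.5] rot [3.1413 0.     1.6263] F [ 0.4  0.3 -5. ] M [ 0.03  0.02 -0.  ] w 13.2 gf 59.4
```

Call:
apply_moves(series=[[0, 0, 0.001, 0, 255], [0, 0, 0.002, 0, 255], [0, 0, 0.003, 0, 255], [0, 0, 0.004, 0, 255], [0, 0, 0.004, 0, 255], [0, 0, 0.004, 0, 255]])

```text
t: 8.8
ee_pos: [601.4, -235.5, 140.2]
eef_rot: [-3.141, -0.0, 1.626]
force: [-0.9, -0.0, -4.7]
grip_width: 12.5
grasp_force: 59.4
```

Call:
apply_moves(series=[[0, 0, 0.001, 0, 255], [0, 0, 0.002, 0, 255], [0, 0, 0.003, 0, 255], [0, 0, 0.004, 0, 255], [0, 0, 0.004, 0, 255], [0, 0, 0.004, 0, 255]])

```text
t: 9.3
ee_pos: [601.4, -235.5, 136.2]
eef_rot: [-3.141, -0.0, 1.626]
force: [0.2, 0.3, -4.4]
grip_width: 13.0
grasp_force: 59.4
```

```bash
python3 to.py
```

```text
t 9.3 ee [ 601.4 -235.5  136.2] rot [-3.1413e+00 -2.0000e-04  1.6264e+00] F [ 0.2  0.3 -4.4] M [ 0.07 -0.02 -0.05] w 13.0 gf 59.4
```

Call:
apply_moves(series=[[0, 0, 0.001, 0, 255], [0, 0, 0.002, 0, 255], [0, 0, 0.003, 0, 255], [0, 0, 0.004, 0, 255], [0, 0, 0.005, 0, 255], [0, 0, 0.006, 0, 255], [0, 0, 0.007, 0, 255], [0, 0, 0.007, 0, 255]])

```text
t: 9.97
ee_pos: [601.3, -235.5, 129.0]
eef_rot: [-3.141, -0.0, 1.626]
force: [-0.3, -0.3, -3.4]
grip_width: 12.9
grasp_force: 59.4
```

Call:
apply_moves(series=[[0, 0, 0.0005, 0, 255], [0, 0, 0.001, 0, 255], [0, 0, 0.0015, 0, 255], [0, 0, 0.002, 0, 255], [0, 0, 0.002, 0, 255], [0, 0, 0.002, 0, 255]])

```text
t: 10.47
ee_pos: [601.4, -235.5, 127.3]
eef_rot: [-3.141, -0.0, 1.626]
force: [0.1, -0.4, -3.9]
grip_width: 12.7
grasp_force: 59.4
```

```bash
python3 to.py
```

```text
t 10.47 ee [ 601.4 -235.5  127.3] rot [-3.1415e+00 -1.0000e-04  1.6263e+00] F [ 0.1 -0.4 -3.9] M [ 0.04 -0.05  0.08] w 12.7 gf 59.4
```

Call:
apply_moves(series=[[0, 0, 0.0005, 0, 255], [0, 0, 0.0005, 0, 255], [0, 0, 0.001, 0, 255], [0, 0, 0.001, 0, 255], [0, 0, 0.0015, 0, 255], [0, 0, 0.0015, 0, 255]])

```text
t: 10.97
ee_pos: [601.5, -235.5, 126.4]
eef_rot: [3.141, 0.0, 1.626]
force: [-1.1, 0.0, -0.3]
grip_width: 13.0
grasp_force: 60.0
```

```bash
python3 to.py
```

```text
t 10.97 ee [ 601.5 -235.5  126.4] rot [3.1414e+00 2.0000e-04 1.6263e+00] F [-1.1  0.  -0.3] M [0.05 0.3  0.01] w 13.0 gf 60.0
```

Call:
apply_moves(series=[[0, 0, 0.0005, 0, 255], [0, 0, 0.0005, 0, 255], [0, 0, 0.001, 0, 255], [0, 0, 0.001, 0, 255]])

```text
t: 11.3
ee_pos: [601.5, -235.5, 126.4]
eef_rot: [3.141, 0.001, 1.626]
force: [-4.2, 0.3, 6.4]
grip_width: 12.7
grasp_force: 61.0
```

```bash
python3 to.py; python3 - <<'E'
from h import *
s=cam('side');a=cv2.resize(s['img'][80:220,260:390],None,fx=4,fy=4,interpolation=cv2.INTER_CUBIC); cv2.imwrite('pics/seat.png',cv2.convertScaleAbs(a,alpha=1.5))
P=cloud(s); e=arm.sense()['ee_pos']; y=np.radians(93.2); ux=np.array([np.sin(y),-np.cos(y)]); uy=np.array([np.cos(y),np.sin(y)])
Q=P[80:220,260:390].reshape(-1,3); d=Q[:,:2]-e[:2]; fx,fy=d@ux,d@uy
for n,m in(('near end',(fy>85)&(fy<103)&(abs(fx)<45)),('mid -x side',(abs(fy)<25)&(fx<-38)&(fx>-52)),('mid +x',(abs(fy)<25)&(fx>35)&(fx<50)),('far',(fy<-70)&(fy>-100)&(fx<-15)&(fx>-50)),('carr +x',(fx>62)&(fx<70)&(abs(fy)<90)),('carr -x',(fx<-62)&(fx>-70)&(abs(fy)<90))): print(n,m.sum(),np.median(Q[m][:,2]) if m.any() else None)
E
```

```text
t 11.3 ee [ 601.5 -235.5  126.4] rot [3.1411e+00 7.0000e-04 1.6262e+00] F [-4.2  0.3  6.4] M [0.17 0.85 0.04] w 12.7 gf 61.0
near end 97 89.83888396647359
mid -x side 124 202.98215031096257
mid +x 100 199.09088442428606
far 17 89.12312823507975
carr +x 72 81.84263925079946
carr -x 92 82.19153480112443
```

View pics/seat.png

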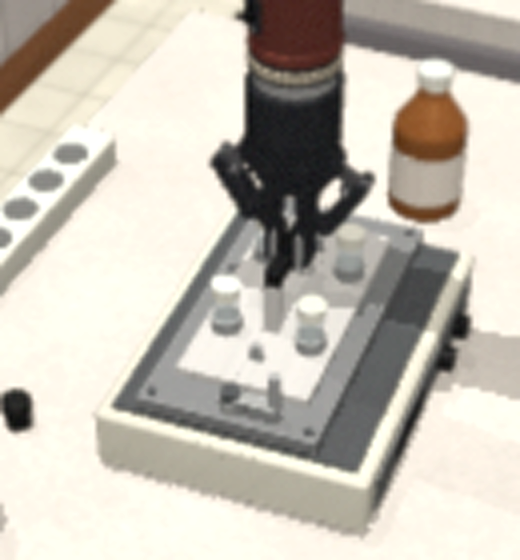

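The frame is seated: the plate top reads about 89.5–90 mm at both ends, the near pin shows through its hole at crop (256,350), and the catch post is at (274,385). I release and rise.

Call:
apply_moves(series=[[0, 0, -0.001, 0, 220], [0, 0, -0.001, 0, 150], [0, 0, -0.001, 0, 80], [0, 0, -0.001, 0, 0], [0, 0, -0.001, 0, 0], [0, 0, -0.001, 0, 0], [0, 0, -0.001, 0, 0]])

```text
t: 11.93
ee_pos: [601.7, -235.5, 125.7]
eef_rot: [3.141, -0.0, 1.626]
force: [-0.6, 0.8, -0.2]
grip_width: 83.6
grasp_force: 0.0
```

Call:
apply_moves(series=[[0, 0, -0.005, 0, 0], [0, 0, -0.02, 0, 0], [0, 0, -0.04, 0, 0], [0, 0, -0.06, 0, 0], [0, 0, -0.08, 0, 0], [0, 0, -0.08, 0, 100], [0, 0, -0.08, 0, 200], [0, 0, -0.08, 0, 255]])

```text
t: 12.6
ee_pos: [600.9, -235.5, 205.3]
eef_rot: [-3.14, -0.0, 1.626]
force: [-0.5, -0.2, 0.0]
grip_width: 51.3
grasp_force: 0.0
```

```bash
python3 to.py 600 -100 180 93.2; python3 - <<'E'
from h import *
for n in('top','side'):
    c=cam(n); P=cloud(c)
    y=np.radians(93.2); ux=np.array([np.sin(y),-np.cos(y)]); uy=np.array([np.cos(y),np.sin(y)])
    o=np.array([594,-105]); Q=P.reshape(-1,3); d=Q[:,:2]-o; fx,fy=d@ux,d@uy
    m=(abs(fx+36)<14)&(abs(fy)<14)&(Q[:,2]>102)&(Q[:,2]<130); print(n,m.sum(),fx[m].round(1),fy[m].round(1),Q[m][:,2].round(0))
    for k,l in((95,'near end'),(-95,'far end')):
        d2=Q[:,:2]-np.array([601,-234]); a,b=d2@ux,d2@uy; m=(abs(b-k)<10)&(abs(a)<45); print(l,m.sum(),np.median(Q[m][:,2]))
    if n=='side':
        a=c['img'][100:210,270:385]
    else: b=c['img'][140:232,335:450]
    
o=np.zeros((440,800,3),np.uint8); a=cv2.resize(a,None,fx=3.4,fy=3.4,interpolation=cv2.INTER_CUBIC); b=cv2.resize(b,None,fx=3.5,fy=3.5,interpolation=cv2.INTER_CUBIC)
o[:a.shape[0],:a.shape[1]]=a; o[:b.shape[0],395:395+b.shape[1]]=b; cv2.imwrite('pics/rel.png',cv2.convertScaleAbs(o,alpha=1.5))
E
```

```text
t 12.6 ee [ 600.9 -235.5  205.3] rot [-3.1404e+00 -2.0000e-04  1.6264e+00] F [-0.5 -0.2  0. ] M [ 0.01 -0.   -0.05] w 51.3 gf 0.0
shift mm [135.3   6.6  25.3] turn -0.0003
top 14 [-23.9 -26.9 -31.9 -34.4 -37.3 -37.4 -38.5 -36.7 -39.2 -41.6 -40.5 -37.3
 -40.7 -40.5] [-1.8  4.8  3.3 -3.2  6.5  3.3  0.5  8.6  6.2  3.9  0.2 -4.2  2.5 -0.8] [102. 103. 128. 123. 124. 123. 129. 104. 117. 129. 122. 103. 106. 104.]
near end 166 91.03568838440643
far end 0 nan
side 23 [-34.2 -36.7 -33.  -35.9 -38.5 -33.4 -36.5 -39.3 -33.7 -37.9 -39.5 -33.3
 -36.9 -40.7 -33.2 -37.5 -38.9 -32.8 -36.  -39.2 -33.7 -37.8 -37.7] [-0.5 -2.5  5.1  4.2  2.7  6.   5.8  4.7  6.7  9.6  5.1  5.4  6.5  8.3
  4.9  8.2  3.   3.6  3.7  3.7  6.   8.7  8.3] [127. 126. 127. 128. 127. 124. 125. 125. 121. 125. 121. 116. 118. 120.
 111. 115. 111. 106. 107. 108. 104. 108. 103.]
near end 107 89.53494878905103
far end 31 90.12160318222814
  return _methods._mean(a, axis=axis, dtype=dtype,
  ret = ret.dtype.type(ret / rcount)
Traceback (most recent call last):
ValueError: could not broadcast input array from shape (896000,4) into shape (440,4,3)
```

```bash
python3 to.py 554.7 -79.6 112 93.2
```

```text
t 12.7 ee [ 600.6 -235.4  204.5] rot [-3.1390e+00 -9.0000e-04  1.6264e+00] F [-0.9 -0.1  0.9] M [ 0.02 -0.03 -0.04] w 36.4 gf 0.0
shift mm [158.2 -37.2  92.5] turn -0.0003
```

Call:
apply_moves(series=[[0.02, -0.005, 0, 0, 255], [0.05, -0.012, 0, 0, 255], [0.085, -0.02, 0, 0, 255], [0.12, -0.029, 0, 0, 255], [0.148, -0.035, 0, 0, 255], [0.158, -0.037, 0, 0, 255], [0.158, -0.037, 0, 0, 255], [0.158, -0.037, 0, 0, 255]])

```text
t: 13.37
ee_pos: [555.8, -80.7, 205.4]
eef_rot: [-3.141, 0.001, 1.626]
force: [0.4, -0.3, -0.6]
grip_width: 0.0
grasp_force: 0.0
```

Call:
apply_moves(series=[[0, 0, 0.02, 0, 255], [0, 0, 0.04, 0, 255], [0, 0, 0.06, 0, 255], [0, 0, 0.075, 0, 255], [0, 0, 0.085, 0, 255], [0, 0, 0.091, 0, 255], [0, 0, 0.091, 0, 255], [0, 0, 0.091, 0, 255]])

```text
t: 14.03
ee_pos: [556.3, -80.7, 115.0]
eef_rot: [3.141, 0.0, 1.625]
force: [0.3, 0.5, 0.7]
grip_width: 0.1
grasp_force: 0.0
```

```bash
python3 to.py 554.7 -79.6 112 93.2;  python3 - <<'E'
from h import *
a=cam('side')['img'][100:210,270:385]; b=cam('top')['img'][140:232,335:450]
o=np.zeros((440,800,3),np.uint8); a=cv2.resize(a,None,fx=3.4,fy=3.4,interpolation=cv2.INTER_CUBIC); b=cv2.resize(b,None,fx=3.5,fy=3.5,interpolation=cv2.INTER_CUBIC)
o[:a.shape[0],:a.shape[1]]=a; o[:b.shape[0],395:395+b.shape[1]]=b; cv2.imwrite('pics/rel.png',cv2.convertScaleAbs(o,alpha=1.5))
E
```

```text
t 14.03 ee [556.3 -80.7 115. ] rot [3.1410e+00 3.0000e-04 1.6251e+00] F [0.3 0.5 0.7] M [ 0.02 -0.04 -0.01] w 0.1 gf 0.0
shift mm [ 1.2 -1.5  3. ] turn -0.0016
```

View pics/rel.png

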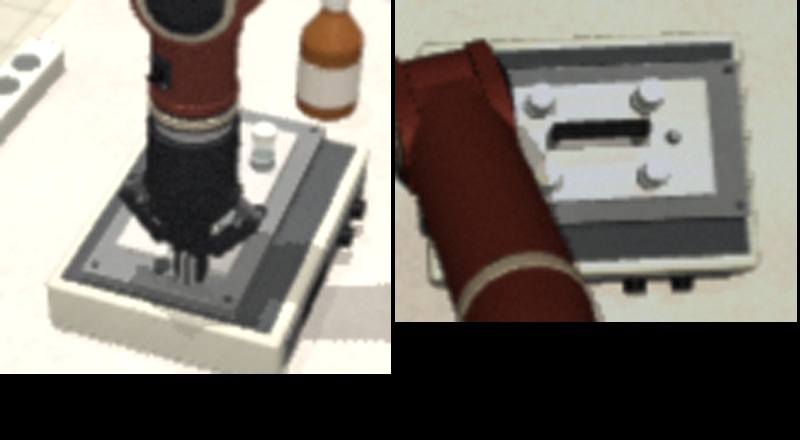

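Call:
apply_moves(series=[[-0.005, 0, 0.002, 0, 255], [-0.01, 0, 0.002, 0, 255], [-0.015, 0.001, 0.002, 0, 255], [-0.02, 0.002, 0.002, 0, 255], [-0.025, 0.004, 0.002, 0, 255], [-0.03, 0.006, 0.002, 0, 255], [-0.034, 0.008, 0.002, 0, 255], [-0.034, 0.008, 0.002, 0, 255]])

```text
t: 14.8
ee_pos: [566.6, -114.8, 112.7]
eef_rot: [3.14, 0.001, 1.625]
force: [0.5, -0.0, 0.3]
grip_width: -0.4
grasp_force: 0.0
```

```bash
python3 to.py; python3 - <<'E'
from h import *
P=cloud(cam('side')); y=np.radians(93.2); ux=np.array([np.sin(y),-np.cos(y)]); uy=np.array([np.cos(y),np.sin(y)])
Q=P.reshape(-1,3); d=Q[:,:2]-[594,-103.5]; fx,fy=d@ux,d@uy
m=(abs(fx+20)<30)&(abs(fy+15)<40)&(Q[:,2]>93)&(Q[:,2]<112); print(np.c_[fx,fy,Q[:,2]][m].round(0).tolist())
E
```

```text
t 14.8 ee [ 566.6 -114.8  112.7] rot [3.1402e+00 8.0000e-04 1.6247e+00] F [ 0.5 -0.   0.3] M [ 0.01  0.02 -0.01] w -0.4 gf 0.0
[[8.0, -47.0, 93.0], [8.0, -36.0, 94.0], [-9.0, -18.0, 98.0], [-11.0, -21.0, 96.0], [5.0, -4.0, 100.0], [3.0, -6.0, 100.0], [0.0, -8.0, 99.0], [-2.0, -11.0, 97.0], [-5.0, -13.0, 96.0], [-8.0, -12.0, 98.0], [-11.0, -13.0, 98.0], [-13.0, -17.0, 95.0], [-17.0, -15.0, 99.0], [-19.0, -18.0, 96.0], [-31.0, -22.0, 96.0], [-34.0, -23.0, 97.0], [6.0, 2.0, 101.0], [4.0, 0.0, 100.0], [2.0, -4.0, 98.0], [-2.0, -3.0, 99.0], [-5.0, -3.0, 101.0], [-7.0, -5.0, 99.0], [-9.0, -10.0, 96.0], [-13.0, -9.0, 98.0], [-15.0, -12.0, 96.0], [-18.0, -12.0, 97.0], [-20.0, -15.0, 95.0], [-24.0, -14.0, 98.0], [-26.0, -18.0, 94.0], [-29.0, -18.0, 95.0], [5.0, 4.0, 99.0], [2.0, 6.0, 101.0], [-0.0, 3.0, 100.0], [-4.0, 2.0, 100.0], [-7.0, 1.0, 101.0], [-8.0, -3.0, 97.0], [-14.0, -6.0, 96.0], [-16.0, -8.0, 96.0], [-19.0, -9.0, 96.0], [-24.0, -13.0, 94.0], [5.0, 6.0, 97.0], [1.0, 7.0, 98.0], [-2.0, 6.0, 99.0], [-5.0, 5.0, 99.0], [-8.0, 4.0, 99.0], [-9.0, 0.0, 96.0], [-11.0, -3.0, 94.0], [1.0, 7.0, 95.0], [-2.0, 6.0, 95.0], [-5.0, 6.0, 96.0], [-7.0, 3.0, 94.0]]
```

Call:
apply_moves(series=[[-0.003, 0, 0, 0, 255], [-0.006, 0.001, 0, 0, 255], [-0.006, 0.001, 0, 0, 255], [0.004, 0, 0, 0, 255], [0.004, -0.015, 0, 0, 255], [0.004, -0.03, 0, 0, 255], [-0.01, -0.032, 0, 0, 255], [-0.022, -0.032, 0, 0, 255]])

```text
t: 15.52
ee_pos: [533.3, -137.6, 113.0]
eef_rot: [-3.139, 0.002, 1.628]
force: [0.4, -0.6, 1.2]
grip_width: 0.0
grasp_force: 0.0
```

Call:
apply_moves(series=[[0, 0, 0, 0, 255], [0, 0.005, 0, 0, 255], [0, 0.01, 0, 0, 255], [0, 0.015, 0, 0, 255], [0, 0.02, 0, 0, 255], [0, 0.024, 0, 0, 255], [0, 0.028, 0, 0, 255], [0, 0.028, 0, 0, 255]])

```text
t: 16.18
ee_pos: [561.7, -137.4, 112.2]
eef_rot: [-3.137, 0.002, 1.625]
force: [-3.4, -2.2, 0.7]
grip_width: 0.2
grasp_force: 1.5
```

```bash
python3 to.py; cat > c.py <<'E'
from h import *
P=cloud(cam('side')); y=np.radians(93.2); ux=np.array([np.sin(y),-np.cos(y)]); uy=np.array([np.cos(y),np.sin(y)])
Q=P.reshape(-1,3); d=Q[:,:2]-[594,-103.5]; fx,fy=d@ux,d@uy; e=arm.sense()['ee_pos'][:2]-[594,-103.5]
print('tool fx fy',e@ux,e@uy)
m=(abs(fx+15)<30)&(abs(fy+15)<30)&(Q[:,2]>93)&(Q[:,2]<112); print(*[tuple(int(round(v)) for v in r) for r in np.c_[fx,fy,Q[:,2]][m]])
E
python3 c.py
```

```text
t 16.18 ee [ 561.7 -137.4  112.2] rot [-3.1373e+00  2.5000e-03  1.6250e+00] F [-3.4 -2.2  0.7] M [-0.52  0.66 -0.03] w 0.2 gf 1.5
tool fx fy -34.13997095014175 -31.617798817585438
(-15, -29, 111) (-18, -30, 111) (-21, -30, 112) (-15, -28, 108) (-18, -28, 108) (-21, -30, 108) (-10, -32, 98) (-16, -27, 104) (-19, -27, 106) (-20, -32, 102) (-9, -28, 97) (-11, -30, 96) (-14, -30, 97) (-19, -28, 100) (-22, -29, 101) (-23, -34, 97) (-4, -23, 96) (-7, -23, 97) (-11, -22, 99) (-13, -26, 96) (-16, -27, 97) (-19, -27, 97) (-22, -28, 97) (0, -15, 97) (-4, -15, 99) (-6, -17, 97) (-9, -19, 97) (-12, -20, 96) (-15, -21, 97) (-17, -24, 94) (5, -4, 100) (4, -9, 97) (0, -7, 100) (-3, -9, 99) (-5, -11, 98) (-8, -13, 97) (-12, -12, 99) (-13, -16, 96) (-18, -21, 93) (-32, -27, 93) (7, 1, 100) (3, 1, 101) (2, -3, 99) (-2, -3, 99) (-4, -6, 97) (-6, -8, 97) (-9, -9, 97) (-12, -10, 96) (5, 5, 100) (2, 3, 99) (1, -1, 96) (-3, 0, 98) (-7, 2, 101) (-7, -6, 94) (-10, -7, 95) (5, 5, 96) (1, 6, 98) (-2, 7, 100) (-5, 7, 101) (-7, 2, 97) (-8, -2, 94) (2, 5, 93) (-2, 6, 95) (-4, 4, 94) (-8, 6, 97)
```

Call:
apply_moves(series=[[-0.001, 0.003, 0, 0, 255], [-0.001, 0.006, 0, 0, 255], [-0.002, 0.009, 0, 0, 255], [-0.002, 0.012, 0, 0, 255], [-0.002, 0.014, 0, 0, 255], [-0.002, 0.014, 0, 0, 255], [-0.002, 0.014, 0, 0, 255]])

```text
t: 16.82
ee_pos: [578.1, -135.5, 113.1]
eef_rot: [3.139, -0.001, 1.627]
force: [-1.3, 0.2, -0.9]
grip_width: -0.0
grasp_force: 0.3
```

Call:
apply_moves(series=[[0, 0.001, 0, 0, 255], [0, 0.001, 0, 0, 255], [0, 0.002, 0, 0, 255], [0, 0.002, 0, 0, 255]])

```text
t: 17.15
ee_pos: [578.4, -135.7, 112.9]
eef_rot: [-3.14, -0.001, 1.627]
force: [-2.5, 1.6, 1.9]
grip_width: -0.0
grasp_force: 1.5
```

```bash
python3 to.py; python3 c.py
```

```text
t 17.15 ee [ 578.4 -135.7  112.9] rot [-3.1402e+00 -1.1000e-03  1.6270e+00] F [-2.5  1.6  1.9] M [0.22 0.65 0.  ] w -0.0 gf 1.5
tool fx fy -17.35968525639068 -31.30486536797938
(4, -36, 108) (1, -36, 108) (4, -36, 103) (1, -37, 103) (-4, -32, 109) (3, -34, 101) (0, -34, 102) (-2, -37, 100) (7, -33, 97) (3, -33, 97) (0, -32, 100) (-2, -37, 96) (-5, -37, 97) (4, -26, 99) (2, -30, 97) (-2, -28, 100) (-7, -33, 97) (6, -24, 96) (2, -21, 100) (1, -26, 96) (-3, -25, 98) (-6, -28, 97) (5, -20, 95) (1, -19, 97) (-1, -21, 96) (-4, -22, 96) (-6, -27, 93) (5, -11, 99) (4, -18, 93) (1, -18, 95) (-4, -15, 99) (-6, -17, 98) (6, -6, 99) (2, -4, 101) (-1, -6, 101) (-3, -9, 99) (-5, -11, 98) (-7, -16, 95) (6, 2, 101) (4, 0, 101) (1, -1, 100) (-1, -5, 97) (-4, -6, 98) (-7, -5, 99) (6, 3, 98) (3, 3, 99) (-1, 4, 101) (-5, 5, 103) (-7, 1, 101) (-8, -4, 96) (1, 6, 98) (-3, 8, 101) (-4, 4, 98) (-6, 1, 96) (-2, 7, 95) (-5, 5, 94) (-8, 5, 96)
```

Call:
apply_moves(series=[[0, 0.001, 0, 0, 255], [0, 0.001, 0, 0, 255], [0, 0.002, 0, 0, 255], [0, 0.002, 0, 0, 255], [0, 0.002, 0, 0, 255]])

```text
t: 17.62
ee_pos: [578.8, -135.7, 112.6]
eef_rot: [-3.137, -0.001, 1.627]
force: [-6.1, 1.5, 3.2]
grip_width: 0.3
grasp_force: 3.2
```

Call:
apply_moves(series=[[0, 0.001, 0, 0, 255], [0, 0.001, 0, 0, 255], [0, 0.002, 0, 0, 255], [0, 0.002, 0, 0, 255], [0, 0.002, 0, 0, 255]])

```text
t: 18.03
ee_pos: [579.1, -135.7, 112.5]
eef_rot: [-3.133, -0.001, 1.626]
force: [-9.2, 2.2, 6.0]
grip_width: -0.3
grasp_force: 4.7
```

Force builds without travel, so the catch is at its stop. I back off, rise and check.

Call:
apply_moves(series=[[0, -0.004, 0, 0, 255], [0, -0.01, 0, 0, 255], [0, -0.02, 0, 0, 255], [0, -0.03, -0.01, 0, 255], [0, -0.035, -0.04, 0, 255], [0, -0.035, -0.075, 0, 255], [0, -0.035, -0.11, 0, 255], [0, -0.035, -0.13, 0, 255]])

```text
t: 18.7
ee_pos: [550.2, -138.6, 248.1]
eef_rot: [3.132, 0.002, 1.626]
force: [0.4, 0.2, -0.1]
grip_width: -0.1
grasp_force: 0.0
```

Call:
apply_moves(series=[[0, -0.03, 0, 0, 255], [0, -0.06, 0, 0, 255], [0.02, -0.09, 0, 0, 255], [0.04, -0.1, 0, 0, 255], [0.04, -0.1, 0, 0, 255], [0.04, -0.1, 0, 0, 255]])

```text
t: 19.2
ee_pos: [446.3, -103.5, 244.2]
eef_rot: [3.138, 0.002, 1.628]
force: [0.3, -1.0, 0.3]
grip_width: 0.1
grasp_force: 0.0
```

```bash
python3 to.py; python3 - <<'E'
from h import *
s=cam('side'); a=s['img'][100:210,270:385]; b=cam('top')['img'][140:232,335:450]
o=np.zeros((440,800,3),np.uint8); a=cv2.resize(a,None,fx=3.4,fy=3.4,interpolation=cv2.INTER_CUBIC); b=cv2.resize(b,None,fx=3.5,fy=3.5,interpolation=cv2.INTER_CUBIC)
o[:a.shape[0],:a.shape[1]]=a; o[:b.shape[0],395:395+b.shape[1]]=b; cv2.imwrite('pics/end.png',cv2.convertScaleAbs(o,alpha=1.5))
E
```

```text
t 19.2 ee [ 446.3 -103.5  244.2] rot [3.1379e+00 1.7000e-03 1.6283e+00] F [ 0.3 -1.   0.3] M [-0.06 -0.02 -0.01] w 0.1 gf 0.0
```

View pics/end.png

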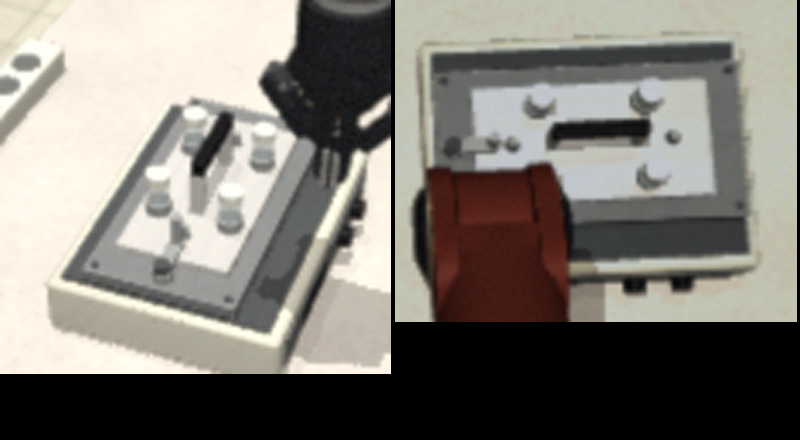

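The frame lies flat with both pins through its holes (top crop (512,144) and (674,137)). The catch arm lies along the centre line over the frame's end, from (453,146) to (493,142), and the robot touches nothing.

```bash
python3 -c "
from plant import arm; print(arm.job_done())"
```

```text
the job is handed in; nothing more can be done
None
```

I handed the job in at about 19 s of arm time: the frame is flat on the carriage with both pins through its holes, the catch is closed to its stop over the frame's end, and the arm is clear. The highest force I read on the shaker was about 11 N, and I touched none of the other items on the bench.

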